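# Extend the telescoping pot arm by one hole

## Task

The telescoping arm on the bench carries a specimen pot on its end platform. Press the sprung button down, draw the inner tube out and let the button pop up in the next hole, so that the arm is locked one hole longer. Do not force the button against the tube wall or bottom it out hard, and keep the pot standing on its platform.

Things in the scene. Friction and masses are not known exactly. Their poses are not given: they have to be found in the camera images.
- channel: fixed outer tube: square aluminium tube 200 mm long (x), 40 mm wide (y), on a dark foot plate 90 mm wide, 8 mm thick; never moves. Origin: on the bench under the tube's middle. Its x axis lies along the tube and points out to the end where inner tube and platform come out. Flat top 50 mm above the bench (52 mm at end collars and hole plate). Wall 4 mm thick.
- first_hole (a point): centre, on the outer tube's top, of the first of three openings (24 mm long, 28 mm wide) along a 16 mm wide slot; the button starts in it, 55 mm inward of the tube's middle. The second is 46 to 64 mm farther out: it is cut in a separate plate whose place was set by hand and is not reported, so find it by feel or eye. The third is 40 mm beyond the second.
- button_top (a point): centre of the button's top: an upright black post 14 mm in diameter, its top 82 mm above the bench (32 mm above the tube's top) when popped up. Grip it from above, across or along the slot, or push it with a fingertip; moved along the slot it takes the inner tube with it.
- shoulder_top (a point): centre of the top of the button's steel shoulder (20 mm long, 24 mm wide), 3.5 mm up inside a hole when popped up, with 2 mm play each way along the tube. Too wide for the slot; pressed 4 mm or more it clears the wall. Between holes the button may be let go: it rides under the wall and springs up at a hole. More than 25 N between shoulder or button foot and the outer tube is too much.
- plunger (a joint): how far the button is pressed in, m: 0 popped up, 0.003 to 0.004 riding under the wall, 0.0065 bottomed on the tube's floor. The spring pushes up with 5 N at 0, rising 0.5 N per mm.
- tube (a joint): how far the inner tube (with button and platform) is drawn out from the first hole, m, along the outer tube's +x; sliding friction 1 to 4 N. It can go to 0.115.
- platform (a point): centre of the round platform's floor at the outer end of the inner tube, 157 mm from the middle of the outer tube at the start, 34 mm above the bench; inside diameter 56 mm, rim 10 mm high
- pot_mid (a point): centre, half-way up, of the specimen pot (48 mm in diameter, 62 mm tall, white lid) standing loose on the platform; its z axis is its own axis

How it is judged:
On the way, in this order (a step that is already met when the one before it is completed fails the run):
1. the button is pressed in, clear of the wall, at the first hole (value of joint plunger above 0.0035 m and value of joint tube below 0.01 m), for 0.05 s.
2. the tube is drawn out with the button still in, between the holes (value of joint plunger above 0.0022 m and value of joint tube between 0.018 and 0.066 m), for 0.05 s.
At the end, for the whole second after the job is handed in: The button has popped up (pressed in less than 1.5 mm) in the second hole, the inner tube being 40 to 70 mm out, and the pot stands upright (within 0.15 rad) on the platform, within 10 mm of its centre (value of joint plunger below 0.0015 m and value of joint tube between 0.04 and 0.07 m and horizontal distance between pot_mid and platform below 0.01 m and angle between pot_mid's own z axis and vertical below 0.15 rad); the robot touches nothing.
It fails at once if the button is forced against the outer tube (more than 25 N on its wall or floor) (contact force between any of shoulder, keel and channel above 25 N or contact force between shoulder and plate above 25 N).
It fails at once if the pot is tipped (angle between pot_mid's own z axis and vertical above 0.35 rad).
It also fails if it takes over 54 s, if anything falls off the work surface, if the arm or the gripper's body presses on something with over 40 N, if the wrist force passes 120 N, or if a joint passes its speed limit or range.

## Robot

A 6-joint arm with a two-finger parallel gripper is mounted at the origin on a cart in front of the work surface, level with it; the furniture and walls round the work are solid. World frame = base frame: x ahead of the robot, y to its left, z up, the work surface at z = 0. Lengths are in m, angles in rad, forces in N, time in s.
With the tool pointing down it reaches from about 0.3 to 0.825 m from the base axis. Payload 5.4 kg.
Tool frame: the origin (TCP) lies at the very end of the fingers, on their centre line; the grasp point (between the pads) lies 19 mm behind it; z points along the fingers, y is the line along which they close (so a half turn about z gives the same grasp; the last joint's range is limited). The gripper opens to 92 mm and grips with 3 to 60 N. Pads are 20 mm wide; open, the fingers measure 128 mm over their backs; the gripper's body (75 mm by 189 mm) begins 69 mm behind the grasp point.
Start: joints at [-1.35, 0.158, 1.597, -0, 1.386, -0.21], TCP at [0.24, -0.522, 0.215] pointing down, gripper open.
Joint ranges: [-2.91, 2.91], [-0.94, 2.29], [0.18, 2.7], [-1.29, 4.43], [0.17, 2.64], [-3, 3]. Speed limits (rad/s): [2.57, 2.57, 3.14, 3.14, 3.14, 3.14].

## Interface

Orientations are given as a rotation vector (axis times angle).
In Python, from workcell import bot gives the robot as it stands. Calls block until the motion is done:
- bot.goto(position, orientation): joint-space move of the TCP to a pose.
- bot.line_to(position, rot=None, max_speed=0.15): straight line of the TCP; rot=None keeps the orientation; max_speed is the mean speed in m/s.
- bot.set_joints(angles): joint-space move.
- bot.set_gripper(opening, newtons=None): opening from 0.0 (shut) to 1.0 (fully open); newtons is the grip in N (None keeps the last); returns when the fingers have stopped.
- bot.hold(seconds).
- bot.inverse_kinematics(position, orientation): joint angles nearest the present ones, or None.
- bot.read_camera(name): name is "side" or "top" or "wrist"; returns a dict with "pixels" (400x640x3 uint8, blue, green, red), "fx", "fy", "cx", "cy" (pixels), "R" (3x3) and "t" (3): a world point X has camera coordinates R X + t. Camera axes: x right, y down, z forward; pixel columns grow to the right and rows downward; lengths in m; the calibration is good to about 2 mm. A picture is of the moment at which its call begins. There is no depth.
A pose or a line that the arm cannot do raises bot.MotionError and nothing moves.
- bot.job_done(): hands the job in; it is judged then, once.
Readings, each from a call of its own:
- bot.current_clock(): time.
- bot.current_joints(): joint angles.
- bot.current_joint_vel(): joint speeds.
- bot.current_effort(): joint torques, N m.
- bot.current_ee_pos(): TCP position.
- bot.current_tool_rot(): TCP orientation.
- bot.current_contact_force(): force on the tool from outside, world axes, zero at the start.
- bot.current_ft_torque(): the same for the moment, N m.
- bot.current_opening(): opening from 0.0 (shut) to 1.0 (fully open).
- bot.current_grip_force(): force on a finger pad.
Only numpy, scipy, OpenCV 4.12 (cv2) and the standard library are available. Lean on these libraries where they do the work, as an engineer would, in place of code of your own. Each camera call takes 0.05 s, during which the arm holds its last target. There are 200 camera calls.

## Working session

There is one attempt and no reset: what is moved stays moved. The work goes in short steps, each a Python script; the robot and the scene stay as the last script left them, time stands still between calls to the robot, and variables do not carry over. Pictures are saved under pics/ and viewed, at most 10 in all, crops included, and the job is handed in when it is done.

```bash
mkdir -p pics; python3 - <<'E'
from workcell import bot
import cv2,numpy as np
for n in("top","side"):
    c=bot.read_camera(n); cv2.imwrite(f"pics/{n}0.png",c["pixels"])
    np.savez(f"{n}0.npz",**c); print(n,c["fx"],c["cx"],c["cy"],c["R"],c["t"])
print(bot.current_clock(),bot.current_tool_rot())
E
```

```text
top 471.47436222447396 315.24803332098264 193.02187072689603 [[ 0.02208108 -0.99966192  0.01372851]
 [-0.99283616 -0.02353904 -0.11714215]
 [ 0.1174257  -0.01104354 -0.99302026]] [0.07613259 0.53733961 0.8565275 ]
side 497.63136603443905 316.45572950868916 207.26822340344918 [[ 0.99423263  0.10646245  0.01293166]
 [ 0.08042372 -0.66037232 -0.74661933]
 [-0.07094721  0.74335331 -0.66512581]] [-0.52371276  0.07080063  0.88029199]
0.1 [-3.06730765e+00 -6.71089198e-01  4.13324424e-05]
```

View pics/top0.png

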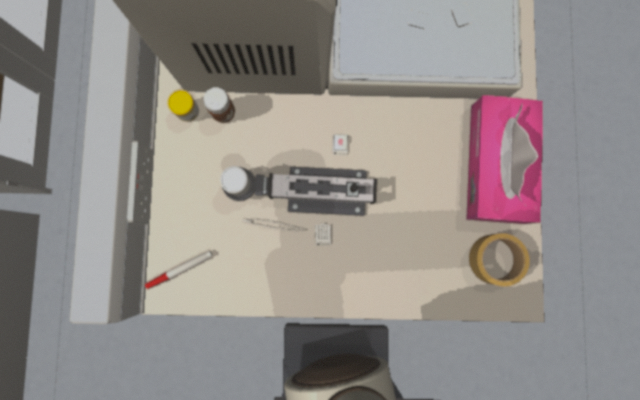

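View pics/side0.png

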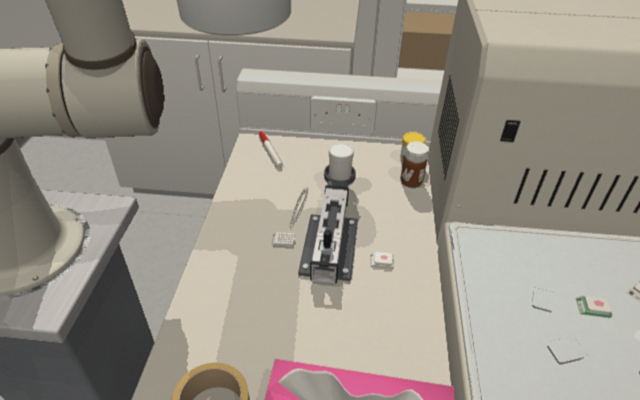

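The top view shows the tube running to image left (world +y). The button is near (353,188), the second hole near (323,187), the third near (302,186) and the pot near (237,181). I'll enlarge both views for exact pixels.

```bash
python3 - <<'E'
import cv2,numpy as np
a=cv2.imread("pics/top0.png")[160:220,220:400]; b=cv2.imread("pics/side0.png")[140:290,280:380]
a=cv2.resize(a,None,fx=4.4,fy=4.4,interpolation=cv2.INTER_CUBIC)
b=cv2.rotate(b,cv2.ROTATE_90_CLOCKWISE); b=cv2.resize(b,None,fx=3.3,fy=3.3,interpolation=cv2.INTER_CUBIC)
o=np.zeros((a.shape[0]+b.shape[0],800,3),np.uint8); o[:a.shape[0],:a.shape[1]]=a; o[a.shape[0]:,:b.shape[1]]=b
cv2.imwrite("pics/crop1.png",o); print(o.shape,a.shape)
E
```

```text
(594, 800, 3) (264, 792, 3)
```

View pics/crop1.png

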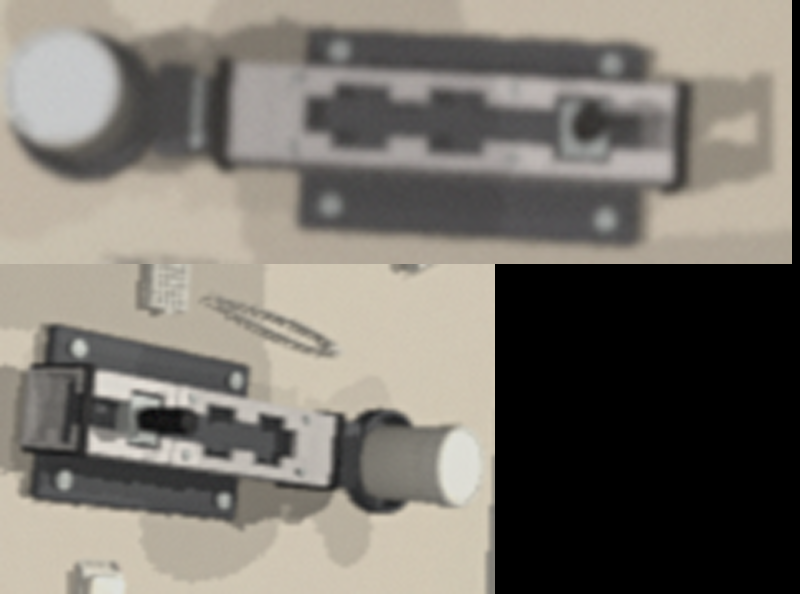

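Enlarged top view (crop pixels, /4.4 + offset):
- Tube end collars: about (226,113) and (682,135).
- Hole 1: (583,129).
- Hole 2: (458,121).
- Hole 3: (361,115).
- Button top: (590,117).

Next I cast these onto their heights.

```bash
cat > h.py <<'E'
import numpy as np
from scipy.spatial.transform import Rotation as Ro
def cast(c,u,v,z):
    R,t=np.array(c["R"]),np.array(c["t"]); o=-R.T@t
    d=R.T@np.array([(u-c["cx"])/c["fx"],(v-c["cy"])/c["fy"],1]); return o+d*(z-o[2])/d[2]
def down(yaw):  # fingers down, closing axis (tool y) at angle yaw in world
    y=np.array([np.cos(yaw),np.sin(yaw),0]); z=np.array([0,0,-1.]); return Ro.from_matrix(np.c_[np.cross(y,z),y,z]).as_rotvec()
E
python3 - <<'E'
from h import *
c=np.load("top0.npz")
P={k:cast(c,220+(u+.5)/4.4-.5,160+(v+.5)/4.4-.5,z) for k,u,v,z in[("in",682,135,.05),("out",224,113,.05),("h1",583,129,.052),("h2",458,121,.052),("h3",361,115,.052),("btn",590,117,.082),("pot",65,90,.098)]}
for k in P: print(k,P[k].round(4))
d=P["out"]-P["in"];L=np.linalg.norm(d);d/=L;print("len",L,"yaw",np.arctan2(d[1],d[0]))
m=(P["in"]+P["out"])/2
for k in P: q=P[k]-m;print(k,(q@d).round(4),(d[0]*q[1]-d[1]*q[0]).round(4))
from workcell import bot
a=np.arctan2(d[1],d[0])
for y in(a,a+np.pi,a+np.pi/2,a-np.pi/2): print(y,bot.inverse_kinematics(np.r_[P["btn"][:2],.2],down(y)))
E
```

```text
in [ 0.5409 -0.0209  0.05  ]
out [0.5456 0.1714 0.05  ]
h1 [0.5422 0.0209 0.052 ]
h2 [0.5443 0.0733 0.052 ]
h3 [0.5459 0.1139 0.052 ]
btn [0.5433 0.0209 0.082 ]
pot [0.5469 0.2304 0.098 ]
len 0.19229149528490502 yaw 1.546268433370862
in -0.0961 -0.0
out 0.0961 0.0
h1 -0.0543 -0.0003
h2 -0.0019 -0.0011
h3 0.0388 -0.0017
btn -0.0544 -0.0014
pot 0.1552 0.0001
1.546268433370862 [-0.18400104  0.08878591  1.70251812  0.          1.35028863 -1.73026947]
4.687861086960655 [-1.84001039e-01  8.87859065e-02  1.70251812e+00 -4.44089210e-16
  1.35028863e+00  1.41132318e+00]
3.117064760165759 [-1.84001039e-01  8.87859065e-02  1.70251812e+00 -8.88178420e-16
  1.35028863e+00  2.98211951e+00]
-0.024527893424034497 [-1.84001039e-01  8.87859065e-02  1.70251812e+00 -4.44089210e-16
  1.35028863e+00 -1.59473145e-01]
```

The checks hold: the holes are 52 mm and 41 mm apart, the button sits at −54 mm and the pot at 155 mm from the middle. I'll go above the button with the fingers closing along the tube and take one close look.

```bash
python3 - <<'E'
from h import *
from workcell import bot
import cv2
bot.goto([0.5427,0.0207,0.19],down(1.546+np.pi))
c=bot.read_camera("wrist"); cv2.imwrite("pics/w1.png",c["pixels"]); np.savez("w1.npz",**c)
for p in([.5427,.0207,.082],[.5427,.0207,.05],[.544,.0733,.052]):
    q=c["R"]@np.array(p)+c["t"]; print(q[0]/q[2]*c["fx"]+c["cx"],q[1]/q[2]*c["fy"]+c["cy"])
print(bot.current_clock(),bot.current_ee_pos(),bot.current_contact_force())
E
```

```text
316.7247146519271 197.03624635070625
316.76103394070685 186.9561219159771
258.79971016193093 187.59140949214822
2.375 [0.54281714 0.01994691 0.19004566] [-1.05719322 -0.8366698  -0.21946111]
```

View pics/w1.png

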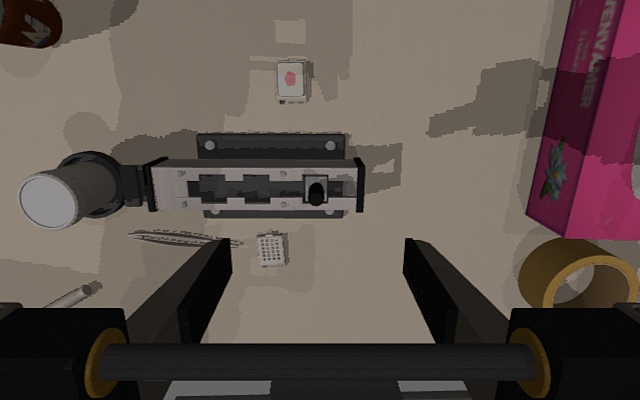

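The wrist view puts the button top at (317,196), against a prediction of (317,197). Hole 1 is at (315,190) and hole 2 at (257,189), so hole 2 is about 52–53 mm out. Next: descend and grip gently.

```bash
python3 - <<'E'
from h import *
from workcell import bot
bot.line_to([0.5427,0.0207,0.062],max_speed=0.1)
f0=bot.current_contact_force()
bot.set_gripper(0.22,3); print(bot.current_opening(),bot.current_contact_force()-f0)
bot.set_gripper(0.0,3); print(bot.current_opening(),bot.current_grip_force(),bot.current_contact_force()-f0)
bot.set_gripper(0.0,15); print(bot.current_opening(),bot.current_grip_force(),bot.current_contact_force()-f0)
print(bot.current_clock(),bot.current_ee_pos(),f0)
np.save("f0.npy",f0)
E
```

```text
0.2170762408556871 [-1.42757447 -0.06550075  0.92047753]
0.1500692085346936 3.0000074906274676 [0.15136846 0.12150613 0.57983105]
0.14555061987273454 14.999981826113071 [-0.63766789 -0.01663052  0.35342143]
5.4083 [0.54270247 0.02071564 0.06200735] [ 0.3546708   0.09338136 -0.73367527]
```

Gripped at about 13.5 mm width. Next: press about 4.8 mm and check the spring force.

```bash
python3 - <<'E'
from h import *
from workcell import bot
f0=np.load("f0.npy")
for z in(.0600,.0585,.0572):
    bot.line_to([0.5427,0.0207,z],max_speed=0.015); bot.hold(.1)
    print(bot.current_ee_pos(),np.mean([bot.current_contact_force()-f0 for _ in range(1)],0))
    bot.hold(.1); print(bot.current_contact_force()-f0)
print(bot.current_opening(),bot.current_clock())
E
```

```text
[0.54284091 0.02072412 0.06050531] [-1.88143938 -0.03601583  7.13338555]
[-2.57428229  0.65432603  7.01598714]
[0.54285261 0.02068737 0.05909761] [-2.94613372  0.65155841  7.89042303]
[-2.52912858  1.36708252  6.95955823]
[0.5428635  0.02070618 0.05788233] [-2.83505661  1.08864675  8.06884349]
[-3.03364478  0.693969    8.06939638]
0.145466385003403 6.7917
```

Arm compliance leaves the actual press at about 4.1 mm. I'll press slightly more, then draw out 42 mm while watching the forces.

```bash
python3 - <<'E'
from h import *
from workcell import bot
f0=np.load("f0.npy"); p=np.array([0.5427,0.0207]); d=np.array([np.cos(1.546),np.sin(1.546)])
bot.line_to([*p,.0563],max_speed=0.015); bot.hold(.15)
print(bot.current_ee_pos(),bot.current_contact_force()-f0)
for s in(.002,.004,.007,.012,.02,.027,.034,.042):
    bot.line_to([*(p+s*d),.0563],max_speed=0.02)
    f=bot.current_contact_force()-f0; print(s,bot.current_ee_pos().round(4),f.round(1))
    if abs(f[1])>13 or f[2]>16: print("STOP");break
print(bot.current_opening(),bot.current_clock())
E
```

```text
[0.54287092 0.02070954 0.05706496] [-4.57297552  1.14943048  7.72946271]
0.002 [0.5429 0.0225 0.0571] [-3.2  0.2  7.5]
0.004 [0.543  0.0244 0.0571] [-3.5 -0.1  7.7]
0.007 [0.5431 0.0274 0.0571] [-3.3 -0.4  8. ]
0.012 [0.5432 0.0325 0.0571] [-3.6  0.4  7. ]
0.02 [0.5434 0.0405 0.0571] [-4.4 -0.1  7.2]
0.027 [0.5436 0.0475 0.0571] [-2.1  0.3  8. ]
0.034 [0.5439 0.0545 0.0572] [-3.3 -0.2  8. ]
0.042 [0.5441 0.0625 0.0572] [-2.5 -0.9  8.4]
0.14632806002171198 10.4917
```

The drag is light. Now open slightly so the fingers cage the button loosely, then push it in small steps until it pops up and the hole edge stops it.

```bash
python3 - <<'E'
from h import *
from workcell import bot
p=np.array([0.5427,0.0207]); d=np.array([np.cos(1.546),np.sin(1.546)])
bot.set_gripper(0.20); bot.hold(.1)
bot.line_to([*(p+.042*d),.061],max_speed=0.03); bot.hold(.15)
f0=bot.current_contact_force(); print(bot.current_opening(),f0)
for s in np.arange(.044,.0625,.001):
    bot.line_to([*(p+s*d),.061],max_speed=0.015); bot.hold(.1)
    f=np.mean([bot.current_contact_force() for _ in range(3)],0)-f0
    print(round(s,4),(((bot.current_ee_pos()[:2]-p)@d)*1e3).round(2),f.round(1))
    if f[:2]@d<-7: print("STOP");break
print(bot.current_clock())
import cv2
c=bot.read_camera("side"); im=c["pixels"][140:290,280:380]
cv2.imwrite("pics/s2.png",cv2.resize(cv2.rotate(im,cv2.ROTATE_90_CLOCKWISE),None,fx=5,fy=5,interpolation=cv2.INTER_CUBIC))
E
```

```text
0.2010816331381115 [-0.16124147  0.11621613  0.18734412]
0.044 44.01 [-0.3 -0.6 -0.2]
0.045 44.46 [-0.1 -4.3 -0.1]
0.046 45.85 [-0.6 -3.9 -0.1]
0.047 47.03 [-0.4 -4.8  0.3]
0.048 48.1 [-0.7 -3.7  0.6]
0.049 49.09 [-0.9 -4.5  0.4]
0.05 50.07 [-0.  -3.6  1. ]
0.051 51.09 [-0.5 -4.   1. ]
0.052 52.15 [-1.3 -3.5  1.9]
0.053 53.14 [-1.1 -4.   2.7]
0.054 54.14 [-0.3 -3.4  1.3]
0.055 55.32 [ 0.6 -0.2  1.2]
0.056 56.18 [ 1.5 -0.4  0.2]
0.057 57.07 [ 1.2 -0.5 -0.3]
0.058 58.03 [ 0.3 -0.5 -1.6]
0.059 58.98 [-0.2 -2.3 -0.7]
0.06 59.21 [ 0.7 -5.3 -1.6]
0.061 59.39 [ 0.4 -7.7 -0.3]
STOP
17.675
```

View pics/s2.png

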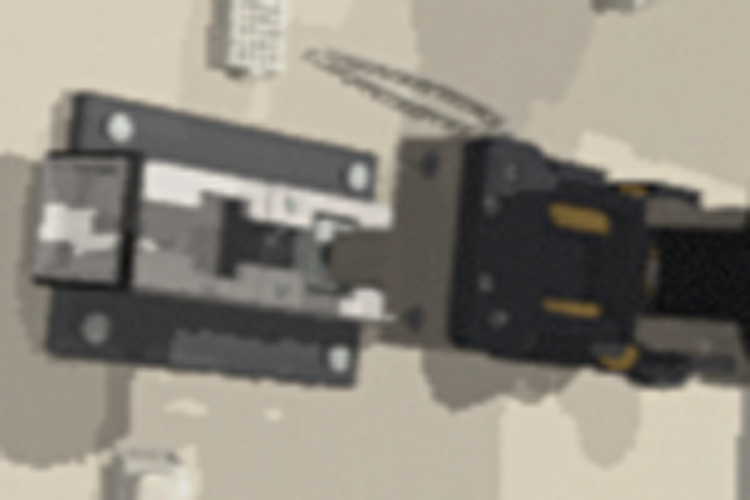

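The force dropped at about 55 mm (the pop) and rose against the hole edge at 59 mm, which puts the tube at about 57 mm. The side view shows the steel shoulder up in the second hole, near (325,235). Next: back off, open, lift and check.

```bash
python3 - <<'E'
from h import *
from workcell import bot
import cv2
p=np.array([0.5427,0.0207]); d=np.array([np.cos(1.546),np.sin(1.546)])
bot.line_to([*(p+.0585*d),.061],max_speed=0.02)
bot.set_gripper(0.5)
q=p+.0585*d
bot.line_to([*q,.2],max_speed=0.12)
bot.line_to([q[0]-.05,q[1]-.2,.22],max_speed=0.2)
ims=[]
for n,(a,b,e,g) in(("top",(160,220,200,400)),("side",(140,290,280,380))):
    im=bot.read_camera(n)["pixels"][a:b,e:g]
    if n=="side": im=cv2.rotate(im,cv2.ROTATE_90_CLOCKWISE)
    im=cv2.resize(im,None,fx=3.5,fy=3.5,interpolation=cv2.INTER_CUBIC)
    ims.append(cv2.copyMakeBorder(im,0,0,0,800-im.shape[1],cv2.BORDER_CONSTANT))
cv2.imwrite("pics/end.png",np.vstack(ims)); print(bot.current_clock(),bot.current_contact_force())
E
```

```text
21.1667 [0.12338621 0.37865832 0.16983043]
```

View pics/end.png

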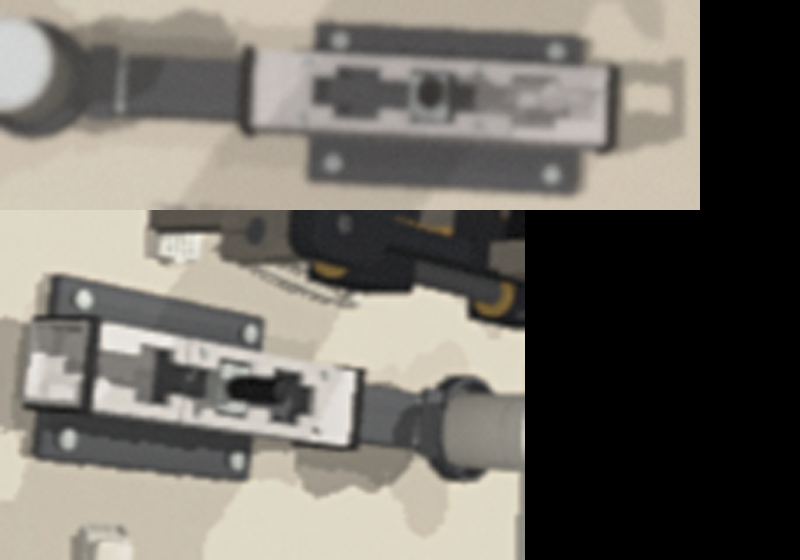

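The steel shoulder is up in the second hole (top crop near (430,93)). The pot stands upright on the platform, and the offset between lid and platform matches the expected parallax.

```bash
python3 -c "
from workcell import bot
print(bot.job_done())"
```

```text
the job is handed in; nothing more can be done
None
```

I handed the job in after about 21 s of the 54 s: the button has popped up in the second hole with the tube about 57 mm out, and the pot is still standing on its platform; `job_done` returned no verdict.

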